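# Clear down the cassette reader

## Task

Put the cassette reader away for the night. Tilt the spring-centred jog lever fully to the left (green mark), hold it there for a good second and let it spring back, so that the carrier is pushed out of the reader; then draw the carrier straight out of its channel, keeping it level, and lay it flat, centred and lengthways, on the orange-rimmed parking mat, and lay every test cassette on the bench centred and squarely on the pad of its own colour, leaving the bottle, box and cup alone. When the carrier and all the cassettes are in place, tilt the lever fully to the right (blue mark), hold it for a good second and let it spring back upright.

Things in the scene. Friction and masses are not known exactly. Their poses are not given: they have to be found in the camera images.
- mouth (a point): Centre of the mouth of the reader's channel, 36 mm above the bench, in the plane of the reader's front face. The reader is a fixed white bench unit 160 mm wide (y) and 260 mm deep, 65 mm high at the front, 125 mm high from 100 mm behind the face. x points into the reader (the carrier is drawn out along -x), z up. The channel is 64 mm wide, 24 mm high, level, its floor 25 mm above the bench.
- carrier_grip (a point): Centre of the orange tongue of the loose sample carrier: the tongue is 45 mm long (x), 24 mm wide (y), 22 mm thick, the part to pinch by its sides. At the start the carrier lies in the channel with the tongue's end 4 to 10 mm inside the mouth, out of reach; an ejector tied to the jog lever pushes it out (lever full left: the tongue ends up about 46 mm out of the face) and goes back with the lever, leaving the carrier out.
- carrier_mid (a point): Centre of the whole carrier (0.15 kg, 155 mm long overall, 22 mm thick), half-way up, 55 mm along +x from the tongue's centre. x runs along its length, the tongue at -x; the grey body (x from -32 to +78 mm) is 60 mm wide and has three black windows on top. It is out of the channel once this point is more than 78 mm in front of the face.
- jog (a joint): Spring-centred jog lever: 0 upright, positive tilted to the left (box's +y, the green mark), negative to the right (blue mark), stops at +0.5 and -0.5 rad; 0.8 N m/rad, that is about 5 N at the knob at full tilt. It springs back upright when let go. A tilt beyond 0.4 counts as tilted over.
- jog_knob (a point): Centre of the lever's black ball knob, 30 mm in diameter, 85 mm from the pivot; upright it stands 135 mm above the bench. The pivot lies in the top of the jog box, 50 mm above the bench; the stem is 12 mm thick.
- jog_rest (a point): Where the knob's centre stands when the lever is upright; fixed to the grey jog box (90 mm in x, 100 mm in y, 50 mm high, fixed, this point over its centre). Its y axis points to the box's left, the green mark; its -y to the blue mark; the lever tilts in the y-z plane.
- mat_mid (a point): Centre of the top of the parking mat: fixed, 175 mm (x) by 80 mm (y), 2 mm thick, dark rubber with an orange rim. x runs along its length.
- cas_red_mid (a point): Centre of the loose white test cassette with the red label and band, 70 mm (x) by 40 mm (y) by 26 mm high, 80 g; lies flat. May be absent.
- pad_red_mid (a point): Centre of the top of the red pad, 80 mm (x) by 50 mm (y), fixed on the 8 mm aluminium cool plate; its top is 10 mm above the bench. x runs along its length.
- cas_yellow_mid (a point): Centre of the loose white test cassette with the yellow label and band, 70 mm (x) by 40 mm (y) by 26 mm high, 80 g; lies flat. May be absent.
- pad_yellow_mid (a point): Centre of the top of the yellow pad, 80 mm (x) by 50 mm (y), fixed on the 8 mm aluminium cool plate; its top is 10 mm above the bench. x runs along its length.
- cas_green_mid (a point): Centre of the loose white test cassette with the green label and band, 70 mm (x) by 40 mm (y) by 26 mm high, 80 g; lies flat. May be absent.
- pad_green_mid (a point): Centre of the top of the green pad, 80 mm (x) by 50 mm (y), fixed on the 8 mm aluminium cool plate; its top is 10 mm above the bench. x runs along its length.
- cas_blue_mid (a point): Centre of the loose white test cassette with the blue label and band, 70 mm (x) by 40 mm (y) by 26 mm high, 80 g; lies flat. May be absent.
- pad_blue_mid (a point): Centre of the top of the blue pad, 80 mm (x) by 50 mm (y), fixed on the 8 mm aluminium cool plate; its top is 10 mm above the bench. x runs along its length.
- flask: Bystander: brown bottle, 60 mm in diameter, 120 mm high; origin at the centre of its underside. Leave alone.
- tipbox: Bystander: blue box, 60 by 120 by 55 mm high; origin at the centre of its underside. Leave alone.
- beaker: Bystander: clear cup, 70 mm in diameter, 90 mm high; origin at the centre of its underside. Leave alone.
Not all that is in view belongs to the job. Of the things that look like the part that bears jog, take the one that is nearest to the robot's base at the start.

How it is judged:
On the way, in this order (a step that is already met when the one before it is completed fails the run):
1. the jog lever is held tilted to the left (beyond 0.4 rad) for 0.7 s (value of joint jog above 0.4 rad), for 0.7 s.
2. the lever is let go and back upright, and the tongue has come out of the mouth (value of joint jog between -0.06 and 0.06 rad and contact force between the fingers and jog below 0.5 N and x of carrier_grip in the frame of mouth below -0.008 m), for 0.2 s.
3. the carrier is drawn fully out of the channel (x of carrier_mid in the frame of mouth below -0.078 m), for 0.1 s.
4. the carrier lies on the mat and every cassette on the pad of its colour, let go (horizontal distance between carrier_mid and mat_mid below 0.025 m and height (world z) of carrier_mid below 0.02 m and angle between the x axis of carrier_mid and the x axis of mat_mid, either way round below 0.26 rad and angle between carrier_mid's own z axis and vertical below 0.15 rad and horizontal distance between cas_red_mid and pad_red_mid below 0.02 m and height (world z) of each of cas_red_mid, cas_yellow_mid, cas_green_mid, cas_blue_mid below 0.03 m and angle between the x axis of cas_red_mid and the x axis of pad_red_mid, either way round below 0.35 rad and horizontal distance between cas_yellow_mid and pad_yellow_mid below 0.02 m and angle between the x axis of cas_yellow_mid and the x axis of pad_yellow_mid, either way round below 0.35 rad and horizontal distance between cas_green_mid and pad_green_mid below 0.02 m and angle between the x axis of cas_green_mid and the x axis of pad_green_mid, either way round below 0.35 rad and horizontal distance between cas_blue_mid and pad_blue_mid below 0.02 m and angle between the x axis of cas_blue_mid and the x axis of pad_blue_mid, either way round below 0.35 rad and contact force between the fingers and carrier below 0.1 N and contact force between the fingers and cas_red below 0.1 N and contact force between the fingers and cas_yellow below 0.1 N and contact force between the fingers and cas_green below 0.1 N and contact force between the fingers and cas_blue below 0.1 N), for 0.3 s.
5. the jog lever is held tilted to the right (beyond -0.4 rad) for 0.7 s (value of joint jog below -0.4 rad), for 0.7 s.
6. the lever is let go and back upright (value of joint jog between -0.06 and 0.06 rad and contact force between the fingers and jog below 0.5 N), for 0.2 s.
At the end, for the whole second after the job is handed in: The carrier lies flat on the parking mat (centre within 25 mm of the mat's, lengthways within 0.26 rad), every cassette present lies on the pad of its colour (centres within 20 mm, long sides parallel within 0.35 rad), all at rest, and the lever is upright (within 0.06 rad) (horizontal distance between carrier_mid and mat_mid below 0.025 m and height (world z) of carrier_mid below 0.02 m and angle between the x axis of carrier_mid and the x axis of mat_mid, either way round below 0.26 rad and angle between carrier_mid's own z axis and vertical below 0.15 rad and horizontal distance between cas_red_mid and pad_red_mid below 0.02 m and height (world z) of each of cas_red_mid, cas_yellow_mid, cas_green_mid, cas_blue_mid below 0.03 m and angle between the x axis of cas_red_mid and the x axis of pad_red_mid, either way round below 0.35 rad and horizontal distance between cas_yellow_mid and pad_yellow_mid below 0.02 m and angle between the x axis of cas_yellow_mid and the x axis of pad_yellow_mid, either way round below 0.35 rad and horizontal distance between cas_green_mid and pad_green_mid below 0.02 m and angle between the x axis of cas_green_mid and the x axis of pad_green_mid, either way round below 0.35 rad and horizontal distance between cas_blue_mid and pad_blue_mid below 0.02 m and angle between the x axis of cas_blue_mid and the x axis of pad_blue_mid, either way round below 0.35 rad and value of joint jog between -0.06 and 0.06 rad and linear speed of each of carrier, cas_red, cas_yellow, cas_green, cas_blue below 0.02 m/s); the robot touches nothing.
It fails at once if the carrier is tipped more than 0.3 rad while still in the channel (angle between carrier_mid's own z axis and vertical above 0.3 rad and x of carrier_mid in the frame of mouth above -0.07 m and height (world z) of carrier_mid below 0.06 m).
It fails at once if the flask is moved more than 40 mm (distance of flask from where it was at the start of the episode above 0.04 m).
It fails at once if the tipbox is moved more than 40 mm (distance of tipbox from where it was at the start of the episode above 0.04 m).
It fails at once if the beaker is moved more than 40 mm (distance of beaker from where it was at the start of the episode above 0.04 m).
Of cas_red, cas_yellow, cas_green, cas_blue only 2 to 4 are there at a start; the rules pass over those that are not, and their reading is None.
At some moment in a run one of cas_red, cas_yellow, cas_green, cas_blue may be knocked a few centimetres aside while the robot is not near it.
Once in a run the grip may slacken for a moment while it holds something.
It also fails if it takes over 210 s, if anything falls off the work surface, if the arm or the gripper's body presses on something with over 40 N, if the wrist force passes 120 N, or if a joint passes its speed limit or range.

## Robot

A 7-joint arm with a two-finger parallel gripper is mounted at the origin on the work surface. World frame = base frame: x ahead of the robot, y to its left, z up, the work surface at z = 0. Lengths are in m, angles in rad, forces in N, time in s.
With the tool pointing down it reaches from about 0.425 to 1.025 m from the base axis. Payload 9.4 kg.
Tool frame: the origin (TCP) lies at the very end of the fingers, on their centre line; the grasp point (between the pads) lies 19 mm behind it (env.hold_point_z is the distance from the TCP to the grasp point, in m); z points along the fingers, y is the line along which they close (so a half turn about z gives the same grasp; the last joint's range is limited). The gripper opens to 85 mm and grips with 20 to 120 N. Pads are 22 mm wide; open, the fingers measure 114 mm over their backs; the gripper's body (76 mm by 85 mm) begins 54 mm behind the grasp point. The pads swing forward as they close: fully open they stand 13 mm farther back than shut.
Start: joints at [-1.396, 0.599, -0.003, 1.599, 0.002, 0.943, -0.08], TCP at [0.181, 0.702, 0.231] pointing down, gripper open.
Joint ranges: [-2.57, 2.57], [-0.35, 1.97], [-1.29, 1.29], [0.11, 2.56], [-1.05, 4.19], [0.11, 1.86], [-2.63, 2.63]. Speed limits (rad/s): [2.22, 2.22, 3.01, 3.01, 3.14, 3.14, 3.14].

## Interface

Orientations are given as a unit quaternion [x, y, z, w].
In Python, from plant import env gives the robot as it stands. Calls block until the motion is done:
- env.move_pose(position, orientation): joint-space move of the TCP to a pose.
- env.move_l(position, frame=None, feed=0.15, threshold=None): straight line of the TCP; frame=None keeps the orientation; feed is the mean speed in m/s. With threshold (N) it stops when the force on the tool has changed by that much, and returns True; else False.
- env.movej(angles): joint-space move.
- env.open() and env.grasp(strength=None): open the fingers fully, or close them until they stop; strength is the grip in N (None keeps the last).
- env.dwell(seconds).
- env.solve_ik(position, orientation): joint angles nearest the present ones, or None.
- env.get_image(name): name is "scene" or "top" or "wrist"; returns the picture (400x640x3 uint8, red, green, blue); there is no depth.
- env.camera_info(name): a dict with "camera_matrix" (3x3 intrinsics, pixels), "R" (3x3) and "t" (3): a world point X has camera coordinates R X + t. Camera axes: x right, y down, z forward; pixel columns grow to the right and rows downward; lengths in m; the calibration is good to about 2 mm. A picture is of the moment at which its call begins: read the wrist's pose just before it. camera_info takes no time and is no camera call; for the wrist camera it gives the pose at the moment of the call.
A pose or a line that the arm cannot do raises env.Unreachable and nothing moves.
- env.hand_in(): hands the job in; it is judged then, once.
Readings, each from a call of its own:
- env.read_clock(): time.
- env.read_joint_pos(): joint angles.
- env.read_dq(): joint speeds.
- env.read_effort(): joint torques, N m.
- env.read_ee_pos(): TCP position.
- env.read_ee_rot(): TCP orientation.
- env.read_force(): force on the tool from outside, world axes, zero at the start.
- env.read_torque(): the same for the moment, N m.
- env.read_gripper_width(): finger opening in m.
- env.read_grip_force(): force on a finger pad.
Only numpy, scipy, OpenCV 4.12 (cv2) and the standard library are available. Lean on these libraries where they do the work, as an engineer would, in place of code of your own. Each camera call takes 0.05 s, during which the arm holds its last target. There are 200 camera calls.

## Working session

There is one attempt and no reset: what is moved stays moved. The work goes in short steps, each a Python script; the robot and the scene stay as the last script left them, time stands still between calls to the robot, and variables do not carry over. Pictures are saved under pics/ and viewed, at most 14 in all, crops included, and the job is handed in when it is done.

```bash
ls; mkdir -p pics
python3 - <<'E'
from plant import env
import cv2
for n in ("scene","top","wrist"):
    im=env.get_image(n); cv2.imwrite(f"pics/{n}0.png",im[:,:,::-1])
    c=env.camera_info(n); print(n,c)
print(env.read_ee_pos(),env.read_ee_rot(),env.read_clock(),env.hold_point_z)
E
```

```text
pics
scene {'camera_matrix': array([[447.54696647,   0.        , 327.05692808],
       [  0.        , 447.54696647, 201.87593476],
       [  0.        ,   0.        ,   1.        ]]), 'R': array([[-0.75491908,  0.65561588,  0.01627856],
       [ 0.53332051,  0.62816721, -0.56654672],
       [-0.38166269, -0.41901524, -0.82386881]]), 't': array([ 0.39160142, -0.34396324,  1.97481028])}
top {'camera_matrix': array([[383.07784035,   0.        , 319.37678117],
       [  0.        , 383.07784035, 195.03464941],
       [  0.        ,   0.        ,   1.        ]]), 'R': array([[ 0.02106197, -0.99957439,  0.02018507],
       [-0.98156926, -0.02450986, -0.18952848],
       [ 0.18994255, -0.0158212 , -0.98166772]]), 't': array([0.09833041, 0.61324478, 1.19707183])}
wrist {'camera_matrix': array([[278.57457416,   0.        , 323.83842828],
       [  0.        , 278.57457416, 201.46281371],
       [  0.        ,   0.        ,   1.        ]]), 'R': array([[ 2.49532209e-01,  9.68366262e-01, -6.77606315e-04],
       [ 9.23618044e-01, -2.37790951e-01,  3.00641268e-01],
       [ 2.90969732e-01, -7.56455293e-02, -9.53737054e-01]]), 't': array([-0.7246841 , -0.03870943,  0.37954934])}
[0.18053505 0.70179064 0.23060304] [ 1.25529102e-01  9.92089749e-01 -6.11362080e-04 -1.45363407e-05] 0.15 0.0187
```

View pics/scene0.png

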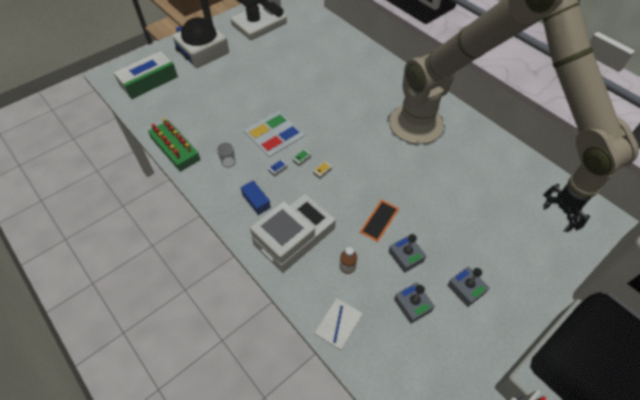

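View pics/top0.png

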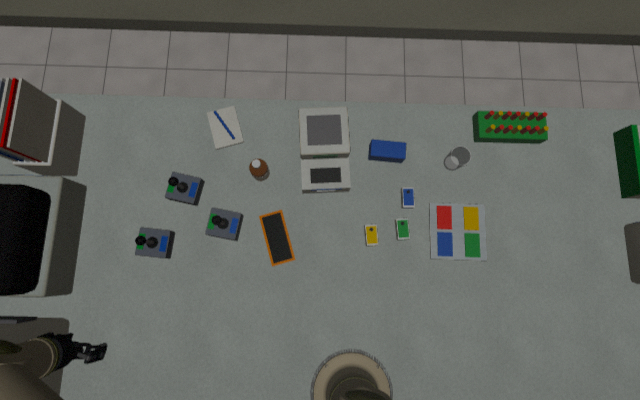

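Scene: three jog boxes in the top view at (225,223), (185,188) and (155,242), with the first nearest the base. The mat is at (277,238) and the reader's front edge runs at about row 190. Cassettes are yellow (371,235), green (402,229) and blue (408,197), with no red. Pads are red (444,217), yellow (471,218), blue (445,244) and green (472,245).

```bash
cat > h.py <<'E'
from plant import env
import cv2, numpy as np
from scipy.spatial.transform import Rotation as Ro
HUE={'red':[(0,8),(172,180)],'orange':[(8,17)],'yellow':[(20,34)],'green':[(45,85)],'blue':[(100,130)]}
def ray(ci,u,v,z):
    R,t,K=ci['R'],ci['t'],ci['camera_matrix']
    c=-R.T@t; d=R.T@np.linalg.solve(K,[u,v,1.]); return c+d*(z-c[2])/d[2]
def proj(ci,X):
    p=ci['camera_matrix']@(ci['R']@np.array(X)+ci['t']); return p[:2]/p[2]
def shot(name,file=None):
    ci=env.camera_info(name); im=env.get_image(name)
    if file: cv2.imwrite('pics/'+file,im[:,:,::-1])
    return ci,im
def mask(im,col,s=110,v=50):
    h=cv2.cvtColor(im,cv2.COLOR_RGB2HSV); m=np.zeros(h.shape[:2],np.uint8)
    for a,b in HUE[col]: m|=cv2.inRange(h,(a,s,v),(b,255,255))
    return m
def blobs(ci,im,col,z,amin=15,**k):
    """coloured blobs -> (area px, px centre, world xy centre, long side, short side, yaw of long side), metric at plane z"""
    cs,_=cv2.findContours(mask(im,col,**k),cv2.RETR_EXTERNAL,cv2.CHAIN_APPROX_NONE); out=[]
    for c in cs:
        if cv2.contourArea(c)<amin: continue
        w=np.array([ray(ci,*p,z)[:2] for p in c[:,0]])
        (cx,cy),_,_=r=cv2.minAreaRect((w*1000).astype(np.float32)); b=cv2.boxPoints(r)/1000
        e=[b[1]-b[0],b[2]-b[1]]; e.sort(key=np.linalg.norm); L=e[1]
        yaw=(np.arctan2(L[1],L[0])+np.pi/2)%np.pi-np.pi/2
        out.append((cv2.contourArea(c),c[:,0].mean(0).round(1),np.array([cx,cy])/1000,np.linalg.norm(L),np.linalg.norm(e[0]),yaw))
    return sorted(out,key=lambda o:-o[0])
def show(bs,tag=''):
    for a,p,w,l,s,y in bs: print(tag,int(a),p,w.round(4),'%.3f %.3f yaw %.3f'%(l,s,y))
def quat(yaw):
    """tool down; finger-closing line (tool y) at angle yaw+90deg i.e. tool x along yaw"""
    return Ro.from_matrix(np.array([[np.cos(yaw),np.sin(yaw),0],[np.sin(yaw),-np.cos(yaw),0],[0,0,-1]])).as_quat()
E
python3 - <<'E'
from h import *
ci,im=shot('top')
for c,z in (('red',.01),('yellow',.02),('green',.02),('blue',.02),('orange',.002)):
    show(blobs(ci,im,c,z,8,s=90),c)
# reader near edge on top of front, row~165..190
print(ray(ci,301,190,.065),ray(ci,350,190,.065))
cv2.imwrite('pics/topc.png',cv2.resize(im[100:270,130:530,::-1],None,fx=2,fy=2,interpolation=cv2.INTER_CUBIC))
E
```

```text
red 307 [443.9 217.2] [ 0.5549 -0.3122] 0.078 0.048 yaw -0.037
red 285 [  8.1 116. ] [0.8848 1.2022] 0.264 0.037 yaw 0.068
red 54 [537.1 115.6] [ 0.9301 -0.663 ] 0.068 0.027 yaw -1.541
red 53 [529.8 129.4] [ 0.8763 -0.6329] 0.067 0.026 yaw -1.542
red 27 [ 24.9 155.4] [0.7333 1.1215] 0.088 0.009 yaw 1.218
red 26 [507.  114.5] [ 0.9289 -0.5545] 0.039 0.015 yaw -0.782
red 26 [515.7 114.8] [ 0.9288 -0.586 ] 0.041 0.015 yaw -0.784
red 24 [499.  128.4] [ 0.8776 -0.5202] 0.038 0.015 yaw -1.010
red 23 [507.7 128.8] [ 0.8753 -0.5527] 0.036 0.013 yaw -0.915
red 23 [489.2 114. ] [ 0.9297 -0.4903] 0.038 0.013 yaw -0.778
yellow 309 [470.7 218. ] [ 0.5524 -0.3997] 0.076 0.051 yaw 0.002
yellow 158 [371.3 234.6] [ 0.4895 -0.0635] 0.057 0.035 yaw 0.084
yellow 36 [524.1 115.4] [ 0.9234 -0.6103] 0.042 0.021 yaw -0.965
yellow 33 [516.5 128.9] [ 0.8725 -0.5793] 0.041 0.018 yaw -0.967
yellow 32 [543.  129.6] [ 0.8746 -0.6722] 0.044 0.017 yaw -1.142
yellow 30 [498.5 114.5] [ 0.926  -0.5166] 0.038 0.021 yaw -1.215
yellow 28 [491.2 128.1] [ 0.8705 -0.4883] 0.038 0.020 yaw -0.783
green 959 [510.9 126.9] [ 0.8
[... 400 characters left out ...]
13 yaw -1.548
green 12 [142.2 234.5] [0.4725 0.6899] 0.021 0.009 yaw 1.352
blue 576 [387.4 150.3] [ 0.7811 -0.1201] 0.125 0.073 yaw 1.494
blue 316 [444.5 243.7] [ 0.465 -0.307] 0.076 0.050 yaw 0.023
blue 135 [408.  196.5] [ 0.6206 -0.1888] 0.052 0.034 yaw 0.025
blue 92 [163.  243.4] [0.4453 0.6192] 0.053 0.022 yaw -0.082
blue 86 [233.4 225.2] [0.5095 0.394 ] 0.054 0.021 yaw -0.180
blue 83 [192.6 189.4] [0.6271 0.5379] 0.053 0.022 yaw -0.203
blue 50 [223.9 124.7] [0.8598 0.4498] 0.123 0.008 yaw 0.647
orange 1206 [276.6 237.7] [0.4745 0.2518] 0.176 0.081 yaw 0.302
orange 143 [258. 168.] [0.7107 0.3249] 0.058 0.055 yaw -1.014
[0.62461982 0.17279621 0.065     ] [0.62865995 0.01276626 0.065     ]
```

View pics/topc.png

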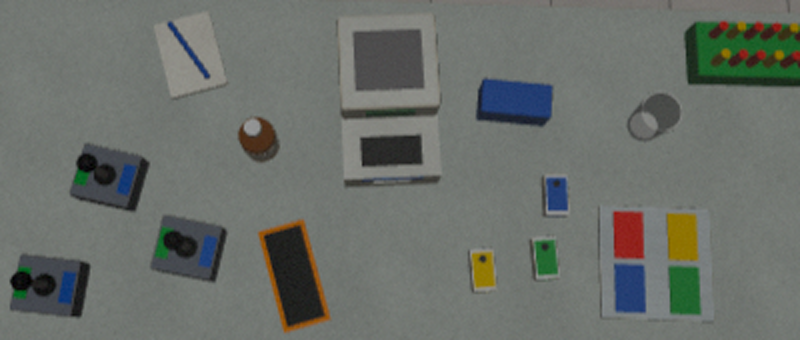

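View pics/wrist0.png

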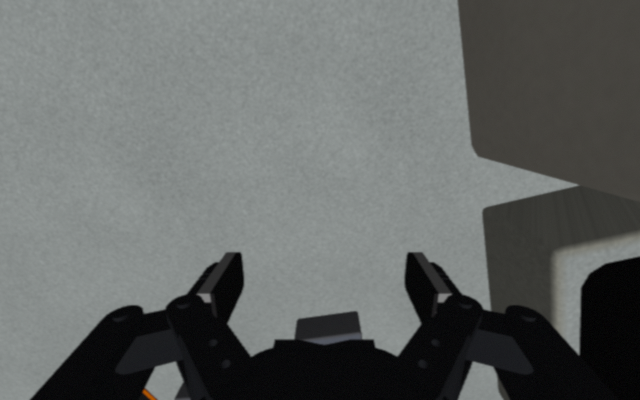

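The top crop confirms the layout: the nearest jog box is at crop (188,247), the mat at (294,275), the reader's front edge is near row 180 and there are three cassettes. Measured sizes match the given ones. Next I'll check reachability and look at the jog box from close by.

Run:
```python
from h import *
for n,p,y in (('jog',(.51,.43,.25),1.4),('jogL',(.51,.38,.12),1.4),('jog',(.51,.43,.25),-1.74),('mouth',(.6,.093,.027),3.16),('mouth',(.6,.093,.027),.02),('mouthout',(.46,.093,.027),3.16),('mouthout',(.46,.093,.027),.02),('mat',(.422,.235,.005),3.44),('mat',(.422,.235,.005),.3),
 ('yel',(.49,-.063,.1),.08),('blu',(.62,-.19,.005),.03),('padg',(.463,-.398,.01),-.03),('padg',(.463,-.398,.01),3.11)):
    q=env.solve_ik(p,quat(y)); print(n,y,None if q is None else np.round(q,2))
ci,im=shot('top')
g=[b for b in blobs(ci,im,'green',.05,8,s=90) if abs(b[2][1]-.46)<.04][0]; b=[b for b in blobs(ci,im,'blue',.05,8,s=90) if abs(b[2][1]-.39)<.03][0]
show([g,b])
c=(g[2]+b[2])/2; print(c)
env.move_pose([c[0],c[1],.27],quat(1.4))
ci,im=shot('wrist','w1.png'); show(blobs(ci,im,'green',.05,80),'g'); show(blobs(ci,im,'blue',.05,80),'b')
print(env.read_clock(),env.read_force())
```

```text
jog 1.4 [-1.04  0.53  0.39  1.74 -0.25  0.92 -0.71]
jogL 1.4 [-0.91  0.64  0.28  1.91 -0.28  0.62 -0.62]
jog -1.74 [-0.5   0.54 -0.44  1.7   0.28  0.96  1.93]
mouth 3.16 [-0.18  0.74 -0.11  2.01  0.18  0.41  1.17]
mouth 0.02 [-0.58  0.81  0.53  2.03 -0.83  0.52 -0.99]
mouthout 3.16 [-0.28  0.67 -0.05  2.32  0.21  0.15  1.06]
mouthout 0.02 [-0.44  0.68  0.17  2.33 -0.68  0.17 -1.19]
mat 3.44 [-0.58  0.72 -0.06  2.3   0.3   0.13  0.94]
mat 0.3 [-0.72  0.73  0.14  2.31 -0.7   0.15 -1.2 ]
yel 0.08 [-0.28  0.58  0.42  2.25 -0.59  0.42 -0.86]
blu 0.03 [-0.03  0.84  0.39  1.93 -0.64  0.49 -0.73]
padg -0.03 [ 0.28  0.85  0.54  2.03 -0.9   0.52 -0.12]
padg 3.11 [ 0.96  0.82 -0.52  1.98  0.78  0.55  1.42]
 53 [211.3 220.6] [0.5181 0.459 ] 0.051 0.020 yaw -0.169
 86 [233.4 225.2] [0.5062 0.3878] 0.052 0.021 yaw -0.180
[0.51216013 0.42339995]
g 567 [327.2 147.3] [0.5206 0.4594] 0.049 0.019 yaw -0.168
g 428 [404.9   6.2] [0.6331 0.5977] 0.041 0.013 yaw -0.169
b 856 [240.5  27.7] [0.4454 0.6089] 0.051 0.021 yaw -0.089
b 737 [403.   74.2] [0.6238 0.5293] 0.051 0.020 yaw -0.200
b 578 [580.5 105.7] [0.8342 0.4565] 0.114 0.008 yaw 0.649
b 242 [327.  202.9] [0.5082 0.3885] 0.051 0.020 yaw -0.167
1.9 [-0.65195605 -0.02396438 -0.15278198]
```

View pics/w1.png

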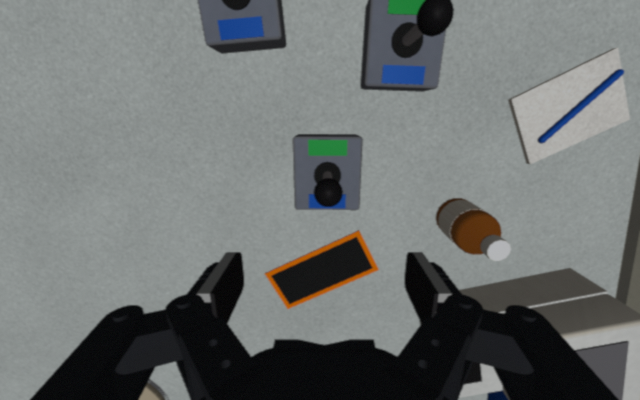

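The wrist view shows the near jog box at (328,172), with green at (327,147), blue at (327,203) and the knob at (328,192). That agrees with the top view, so I'll push the lever left.

```bash
cat >> h.py <<'E'
JC=np.array([.5143,.4240]); JY=-.168
def jog(side):
    """side=+1 left(green), -1 right(blue)"""
    yd=np.array([-np.sin(JY),np.cos(JY)]); q=quat(np.pi/2+JY)
    P=lambda d,z: [*(JC+side*d*yd),z]
    env.grasp(40)
    env.move_pose(P(-.055,.25),q); env.move_l(P(-.055,.115),feed=.15)
    f0=env.read_force()
    r=env.move_l(P(.022,.115),feed=.04,threshold=14)
    p=env.read_ee_pos(); print('stop',r,'d',side*((p[:2]-JC)@yd),'F',(env.read_force()-f0)@[*yd,0])
    env.dwell(1.3); ci,im=shot('wrist','jog%d.png'%side)
    env.move_l(P(-.055,.115),feed=.1); env.move_l(P(-.055,.25),feed=.2); env.dwell(.2)
E
python3 - <<'E'
from h import *
ci=env.camera_info('wrist'); print(ray(ci,328,192,.135))
jog(1)
env.open()
M=np.array([.627,.093]); env.move_pose([.54,.093,.2],quat(np.pi+.025))
ci,im=shot('wrist','m1.png'); show(blobs(ci,im,'orange',.047,60)); print(env.read_clock())
ci,im=shot('top'); show(blobs(ci,im,'orange',.047,10))
E
```

```text
[0.5150615  0.42433046 0.135     ]
stop True d 0.014212858183133694 F -2.908470001414218
 10191 [458.8 121.7] [0.4753 0.2314] 0.152 0.070 yaw 0.300
 798 [319.5 242.5] [0.6062 0.0909] 0.053 0.026 yaw 0.024
 228 [502.1 304.8] [0.6885 0.3228] 0.042 0.021 yaw 1.369
 121 [474.7 279.9] [0.6533 0.2805] 0.040 0.014 yaw -1.047
11.4583
 1191 [276.6 237.5] [0.4709 0.2476] 0.168 0.078 yaw 0.302
 135 [258.1 168.1] [0.6989 0.3182] 0.056 0.053 yaw -1.014
```

View pics/m1.png

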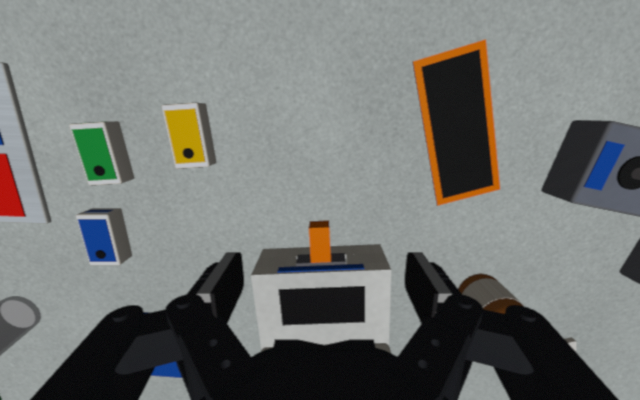

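The carrier tongue is out at (319,243), giving x ≈ 0.608, y ≈ 0.0905 and yaw 0.024. The mat is at (457,122). Now I'll grip the tongue and draw the carrier out.

Run:
```python
from h import *
ci,im=shot('wrist'); show(blobs(ci,im,'orange',.002,2000),'mat w')
m=mask(im,'orange')[150:300,250:390]; ys,xs=np.nonzero(m); 
for v in (235,255): 
    c=np.nonzero(mask(im,'orange')[v,280:360])[0]+280; print('tongue row',v,ray(ci,c.mean(),v,.047),len(c))
ci,im=shot('top'); show(blobs(ci,im,'orange',.002,500),'mat t')
y=.024; q=quat(np.pi+y); d=np.array([np.cos(y),np.sin(y)])
g=np.array([.608,.0907])
env.move_pose([*g,.12],q); env.move_l([*g,.027],feed=.1,threshold=10)
env.grasp(70); print('w',env.read_gripper_width(),env.read_grip_force(),env.read_ee_pos())
e=g-.152*d
env.move_l([*e,.0275],feed=.08)
print('w',env.read_gripper_width(),env.read_grip_force(),env.read_ee_pos(),env.read_clock())
shot('wrist','c1.png')
```

```text
mat w 10190 [458.8 121.9] [0.4771 0.2527] 0.175 0.080 yaw 0.299
tongue row 235 [0.59721081 0.08982097 0.047     ] 21
tongue row 255 [0.62299467 0.09151363 0.047     ] 23
mat t 1189 [276.6 237.5] [0.4745 0.2516] 0.174 0.081 yaw 0.302
w 0.022377300859410074 69.18412685394287 [0.60816744 0.09079676 0.02737679]
w 0.022599331405443297 67.98271894454956 [0.45645734 0.08711727 0.02749614] 15.8333
```

View pics/c1.png

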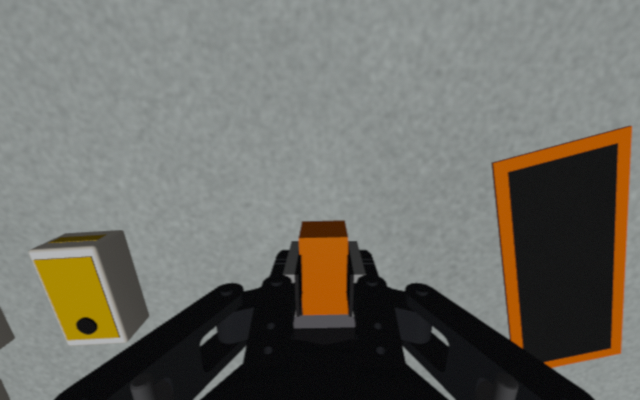

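The tongue is held squarely between the fingers at (324,277): its end edge is at row 238 and the body starts at row 316. I'll work out its offset in the grip, then place the carrier on the mat.

Run:
```python
from h import *
ci=env.camera_info('wrist'); a=ray(ci,323,237.5,.047); b=ray(ci,325,316.5,.047); p=env.read_ee_pos()
print(a,b,np.linalg.norm(a-b)); y=.024; d=np.array([np.cos(y),np.sin(y)])
off=((a+b)[:2]/2-p[:2])@d; print('tongue centre ahead of TCP',off)
y=.30; d=np.array([np.cos(y),np.sin(y)]); mid=np.array([.476,.252])
t=mid-(.055+off)*d; q=quat(np.pi+y); print(t)
env.move_l([p[0],p[1],.040],feed=.1)
env.move_pose([*t,.040],q)
env.move_l([*t,.012],feed=.08); r=env.move_l([*t,.0045],feed=.03,threshold=8)
print(r,env.read_ee_pos(),env.read_gripper_width())
env.open(); env.dwell(.3); env.move_l([*t,.2],feed=.2)
env.move_pose([.44,.20,.32],quat(np.pi+.3))
ci,im=shot('wrist','p1.png'); show(blobs(ci,im,'orange',.01,300)); print(env.read_clock())
```

```text
[0.43655932 0.08631484 0.047     ] [0.48251106 0.08841271 0.047     ] 0.04599959945293403
tongue centre ahead of TCP 0.0031489391254370977
[0.4204482  0.23481581]
True [0.42075772 0.23489508 0.00438895] 0.02309258834278369
 1484 [347.4 181. ] [0.4745 0.2517] 0.171 0.077 yaw 0.299
 733 [344.4 328.3] [0.7404 0.334 ] 0.068 0.063 yaw 0.459
20.325
```

View pics/p1.png

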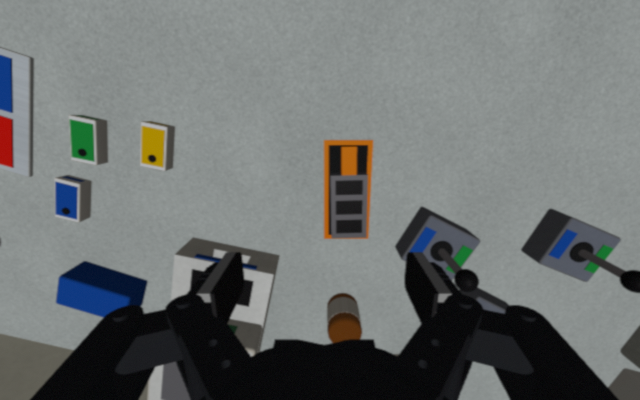

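The carrier lies centred and lengthways on the mat at (348,188). Next, the cassettes.

```bash
cat >> h.py <<'E'
def near(ci,im,col,z,xy,r=.05,amin=200):
    bs=[b for b in blobs(ci,im,col,z,amin) if np.linalg.norm(b[2]-xy)<r]
    return max(bs,key=lambda b:b[0]) if bs else None
PADS=dict(red=(.555,-.312),yellow=(.554,-.400),green=(.464,-.398),blue=(.466,-.307))
def pickplace(col,xy,pad,pyaw):
    xy=np.array(xy); env.open()
    env.move_pose([*xy,.16],quat(0.)); ci,im=shot('wrist','look_%s.png'%col)
    b=near(ci,im,col,.026,xy,.09); show([b],col); c,y=b[2],b[5]
    if abs(y)>1.3: print('yaw odd')
    env.move_pose([*c,.12],quat(y)); r=env.move_l([*c,.004],feed=.12,threshold=10)
    env.grasp(60); print('down stop',r,'w',env.read_gripper_width())
    env.move_l([*c,.11],feed=.15); print('w',env.read_gripper_width())
    env.move_pose([*pad,.11],quat(pyaw)); print('w',env.read_gripper_width(),env.read_grip_force())
    env.move_l([*pad,.03],feed=.12); r=env.move_l([*pad,.0145],feed=.04,threshold=6)
    print('place',r,env.read_ee_pos()[2],env.read_gripper_width())
    env.open(); env.dwell(.2); env.move_l([*pad,.16],feed=.2)
    ci,im=shot('wrist','put_%s.png'%col); b=near(ci,im,col,.036,pad,.03); show([b] if b else [],'placed'); print(env.read_clock())
E
python3 - <<'E'
from h import *
env.move_pose([.47,-.35,.3],quat(0.)); ci,im=shot('wrist','pads.png')
P={}
for c in PADS:
    b=near(ci,im,c,.01,PADS[c]); 
    if b: P[c]=b; show([b],c)
p=P.get('yellow'); 
pickplace('yellow',(.488,-.063),p[2],p[5])
ci,im=shot('top')
for c in ('yellow','green','blue'): show(blobs(ci,im,c,.026,80,s=90),c)
E
```

```text
red 1849 [298.6 105.1] [ 0.557  -0.3108] 0.079 0.049 yaw -0.008
yellow 1840 [361.1 106.1] [ 0.5558 -0.4029] 0.080 0.049 yaw -0.015
green 1437 [357.8 166.9] [ 0.4657 -0.4016] 0.078 0.048 yaw -0.015
blue 1473 [299.  165.8] [ 0.4674 -0.3091] 0.079 0.048 yaw -0.009
yellow 1663 [321.4 188.4] [ 0.4913 -0.0615] 0.057 0.033 yaw 0.087
down stop False w 0.03911032513225396
w 0.039508676247725236
w 0.03869041477499029 60.276947021484375
place True 0.014564815040629401 0.038961137735748545
placed 1792 [324.4 193.5] [ 0.5558 -0.4021] 0.057 0.033 yaw -0.014
30.8083
yellow 145 [508.4 245.4] [ 0.4663 -0.5194] 0.155 0.040 yaw -0.660
green 978 [510.4 127. ] [ 0.8851 -0.5568] 0.251 0.104 yaw -1.543
green 194 [636.7 153.3] [ 0.7904 -0.996 ] 0.215 0.022 yaw 0.002
green 139 [402.7 228.2] [ 0.5122 -0.1668] 0.054 0.033 yaw 0.082
blue 614 [386.8 151.5] [ 0.779  -0.1185] 0.126 0.073 yaw 1.499
blue 136 [408.  196.5] [ 0.6195 -0.1872] 0.052 0.034 yaw 0.024
blue 93 [163.  243.5] [0.444  0.6171] 0.054 0.022 yaw -0.099
blue 86 [233.4 225.2] [0.5088 0.3928] 0.053 0.021 yaw -0.180
blue 83 [192.6 189.4] [0.6259 0.536 ] 0.053 0.022 yaw -0.203
```

View pics/put_yellow.png

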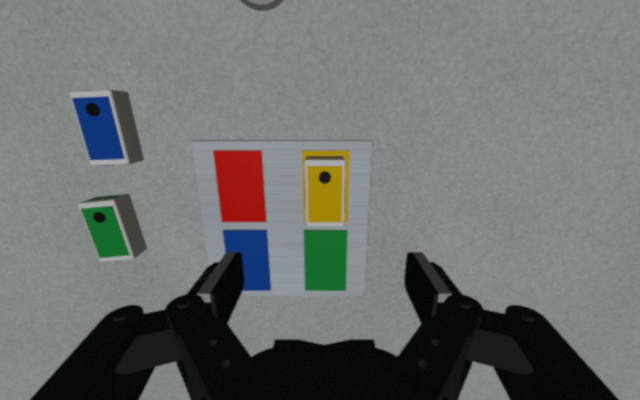

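The yellow cassette sits squarely on its pad at (325,193). Next are green and blue.

Run:
```python
from h import *
pickplace('green',(.5125,-.167),(.4657,-.4016),-.015)
pickplace('blue',(.62,-.188),(.4674,-.3091),-.01)
env.move_pose([.45,-.1,.35],quat(0.)); shot('top','t2.png')
ci,im=shot('top'); cv2.imwrite('pics/t2c.png',cv2.resize(im[100:270,130:530,::-1],None,fx=2,fy=2,interpolation=cv2.INTER_CUBIC))
```

```text
green 1579 [321.7 190.5] [ 0.5137 -0.1661] 0.057 0.032 yaw 0.086
down stop False w 0.03919933014562389
w 0.038712161745753475
w 0.038749371161992015 60.29391288757324
place True 0.014561442419828985 0.03890106432523074
placed 1709 [324.3 193.5] [ 0.4654 -0.4009] 0.056 0.032 yaw -0.014
38.675
blue 1622 [320.8 188.9] [ 0.6211 -0.1868] 0.057 0.033 yaw 0.025
down stop False w 0.039024645185799955
w 0.03892370070965924
w 0.0389526320226231 60.41848540306091
place True 0.01454588565089214 0.03892418722568611
placed 1774 [324.3 193.4] [ 0.4675 -0.3086] 0.057 0.033 yaw -0.009
46.4167
```

View pics/t2c.png

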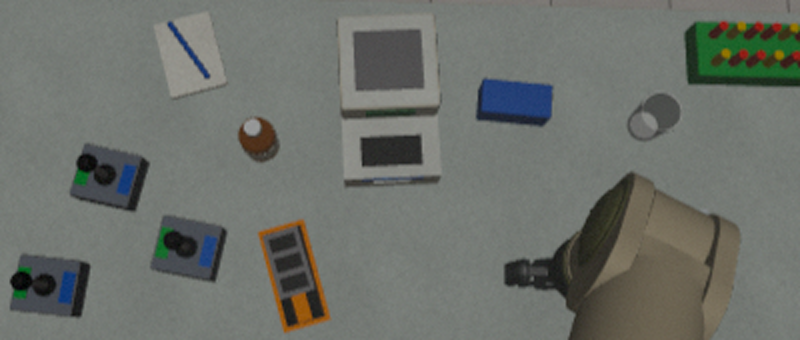

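View pics/put_blue.png

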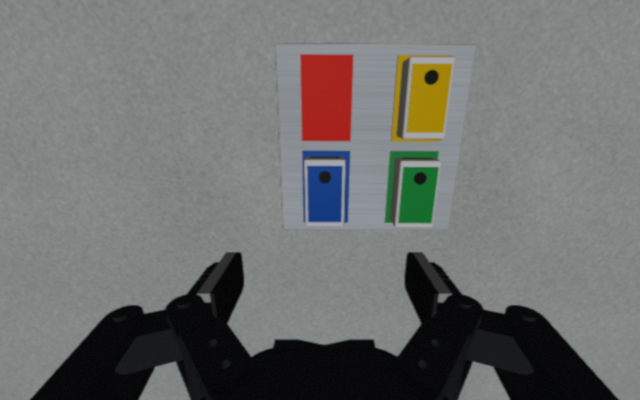

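All three cassettes are square on their pads in the wrist view: blue (325,193), green (418,193) and yellow (428,97). I'll recheck everything from the top camera with the arm clear, then push the lever right.

```bash
cat >> h.py <<'E'
def check():
    ci,im=shot('top'); ok=True
    for c,p in dict(yellow=(.5558,-.4029),green=(.4657,-.4016),blue=(.4674,-.3091)).items():
        lab=[]; 
        m=mask(im,c,90); cs,_=cv2.findContours(m,cv2.RETR_CCOMP,cv2.CHAIN_APPROX_NONE)
        b=near(ci,im,c,.036,p,.06,60); show([b] if b else [],c)
    show(blobs(ci,im,'orange',.002,500),'mat'); show([b for b in blobs(ci,im,'red',.01,60) if b[2][1]<0 and b[2][0]<.8],'red')
    cv2.imwrite('pics/chk_%.0f.png'%env.read_clock(),cv2.resize(im[100:270,130:530,::-1],None,fx=2,fy=2,interpolation=cv2.INTER_CUBIC))
E
python3 - <<'E'
from h import *
env.move_pose([*(JC+[-.01,.06]),.28],quat(np.pi/2+JY)); env.dwell(.3); check(); print(env.read_clock())
E
ls pics | grep chk
```

```text
yellow 149 [473.8 217. ] [ 0.5536 -0.4023] 0.054 0.035 yaw 0.023
green 137 [475.  244.2] [ 0.4643 -0.4019] 0.052 0.032 yaw 0.023
blue 143 [447. 243.] [ 0.4655 -0.3097] 0.052 0.033 yaw 0.023
mat 1189 [276.5 237.5] [0.4745 0.2518] 0.174 0.081 yaw 0.302
red 303 [443.9 217. ] [ 0.555  -0.3121] 0.078 0.048 yaw -0.037
50.075
chk_50.png
```

```bash
python3 - <<'E'
from h import *
jog(-1); env.dwell(.3); check(); print(env.read_clock())
E
ls pics | grep chk
```

```text
stop True d 0.014278353174883424 F 4.401141040249548
yellow 149 [473.8 217. ] [ 0.5536 -0.4023] 0.054 0.035 yaw 0.023
green 136 [474.9 244.2] [ 0.4643 -0.4018] 0.052 0.032 yaw 0.023
blue 145 [447.1 243. ] [ 0.4656 -0.3099] 0.052 0.033 yaw 0.022
mat 1188 [276.6 237.5] [0.4745 0.2517] 0.174 0.081 yaw 0.302
red 303 [443.9 217. ] [ 0.555  -0.3121] 0.078 0.048 yaw -0.037
57.35
chk_50.png
chk_57.png
```

View pics/jog-1.png

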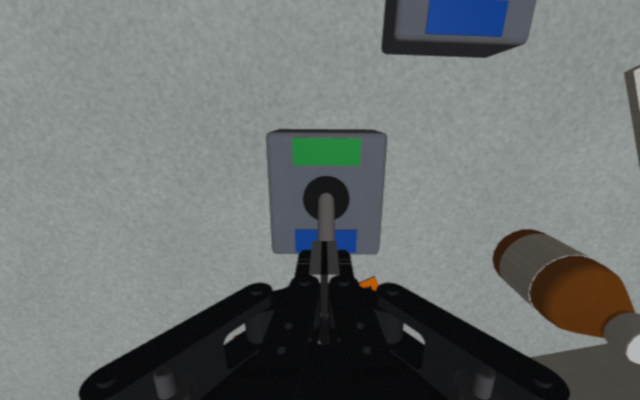

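View pics/chk_57.png

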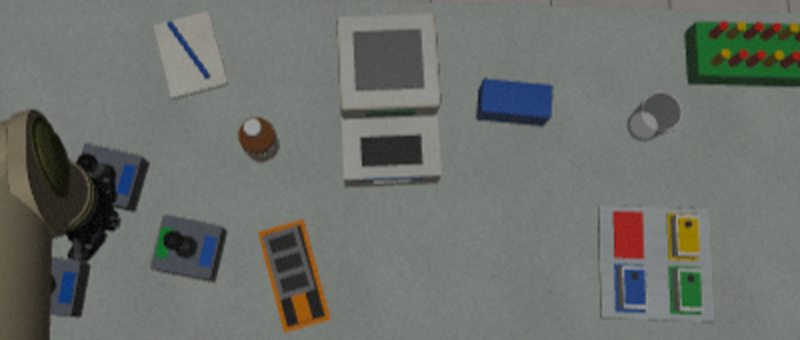

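The lever was held tilted over the blue mark (stem from (326,200) downward) and is now upright again at crop (178,243). The carrier and all three cassettes are in place, so I'm handing in.

```bash
python3 -c "
from plant import env
print(env.hand_in())"
```

```text
the job is handed in; nothing more can be done
None
```

I handed the job in at about 57 s: the carrier is on the mat, the yellow, green and blue cassettes are on their pads (no red one was present), and the lever was tilted left, then right, and is upright again; no verdict was returned.

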